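Shut the key box and fasten its hasp

ROBOT

A 7-joint arm with a two-finger parallel gripper is mounted at the origin on a cart in front of the work surface, level with it; the furniture and walls round the work are solid. World frame = base frame: x ahead of the robot, y to its left, z up, the work surface at z = 0. Lengths are in m, angles in rad, forces in N, time in s.
With the tool pointing down it reaches from about 0.4 to 0.925 m from the base axis. Payload 4.1 kg.
Tool frame: the origin (TCP) lies between the finger pads; the fingertips stand 14 mm ahead of it and the grasp point (between the pads) lies 5 mm behind it; z points along the fingers, y is the line along which they close (so a half turn about z gives the same grasp; the last joint's range is limited). The gripper opens to 85 mm and grips with 20 to 120 N. Pads are 22 mm wide; open, the fingers measure 114 mm over their backs; the gripper's body (76 mm by 85 mm) begins 54 mm behind the grasp point. The pads swing forward as they close: fully open they stand 13 mm farther back than shut.
Start: joints at [1.147, 0.398, 0.045, 1.537, -0.019, 1.207, -0.051], TCP at [0.207, -0.616, 0.214] pointing down, gripper open.
Joint ranges: [-2.82, 2.82], [-0.49, 2.23], [-1.37, 1.46], [0, 2.46], [-1.36, 4.5], [0.23, 2], [-2.94, 2.94]. Speed limits (rad/s): [2.57, 2.57, 3.14, 3.14, 3.14, 3.14, 3.14].

INTERFACE

Orientations are given as a rotation vector (axis times angle).
In Python, from cell import manip gives the robot as it stands. The module is installed in compiled form; this text tells all that it offers.
- The arm moves only by the tool step_arm, never from a script. Its argument "plan" is a list of rows, each a list of 4 numbers: the shift along the tool's x, y, z normalised to -1 to 1, where 1 is 120 mm, then the turn about the tool's z normalised to -1 to 1, where 1 is 180 degrees. In form: [[x, y, z, roll], ...]. A call has 1 to 10 rows; each row shifts and turns the commanded pose from where the row before left it, along the tool's axes as they then stand; what a row does not reach is not made up. A row lasts 1/12 s, in which the tool goes at most 41.7 mm and 7.16 degrees, less where a joint would pass 70% of its speed; a pose out of reach is approached as far as the arm can. A call with a number of a shift or a turn outside -1 to 1 is refused whole. A call with a gripper value outside its range is refused whole. "hand" is the opening, from 0 (shut) to 1 (fully open), set as the call begins (left out, the last holds). The fingers move at their own pace and stop on an object; "grip_force" is the grip in N (left out, the last holds). Time passes only in rows, so rows that do not move let the fingers close. It gives the time, the measured TCP pose, the force, the opening and the grip force at its end, in the units of the state.
- manip.read_state(): the state, without advancing time (a new reading comes with each control period).
- manip.snapshot(name): name is "scene" or "top" or "wrist"; returns a dict with "frame" (400x640x3 uint8, blue, green, red), "fx", "fy", "cx", "cy" (pixels), "extrinsics" (4x4, takes a point from camera to world coordinates). Camera axes: x right, y down, z forward; pixel columns grow to the right and rows downward; lengths in m; the calibration is good to about 2 mm. The wrist camera is an equidistant fisheye: a pixel r from the principal point sees the ray r / f radians off the axis. A picture is of the moment at which its call begins. There is no depth.
- manip.job_done(): hands the job in; it is judged then, once.
The state is a dict: "clock": time; "joint_positions": joint angles; "qd": joint speeds; "joint_torque": joint torques, N m; "tcp_pos": TCP position; "eef_rot": TCP orientation; "force": force on the tool from outside, world axes, zero at the start; "torque": the same for the moment, N m; "opening": finger opening in m; "grip_force": force on a finger pad.
Only numpy, scipy, OpenCV 4.12 (cv2) and the standard library are available. Lean on these libraries where they do the work, as an engineer would, in place of code of your own. Each camera call takes 0.05 s, during which the arm holds its last target. There are 200 camera calls.

TASK

Shut the lid of the grey steel box, keeping its hasp up, clear of the staple, until the lid is fully down; then swing the hasp over and down so that it lies flat against the box's front with the staple through its slot. Do not shove the padlock, the car key or the brush lying round the box.

Things in the scene. Friction and masses are not known exactly. Their poses are not given: they have to be found in the camera images.
- keybox: Grey sheet-steel box, fixed to the desk, 130 deep (x) x 170 wide (y) x 92 mm high, 110 mm with the lid shut; open on top, lock parts inside. Origin: centre of its underside, on the desk. x points from its front (towards the robot; hasp and staple are there) to its back, y to its left as seen from the robot, z up; front face at x = -65 mm. 'Box (x, y, z)' below means this frame.
- keybox_lid (a joint): Lid angle (rad): 0 shut, grows as its front edge rises; starts 0.45 to 0.8. Hinge line along the box's y at box x = +65, z = 92 mm. The lid is a tray 137 deep x 176 wide x 18 mm thick, 0.3 kg, its shut top at z = 110. Stiff hinge (0.35 N m friction): it stays where it is left; about 3 N down on its front edge moves it.
- keybox_hasp (a joint): Hasp angle relative to the lid (rad). 0: hanging flat down the box's front over the staple; 1.57: sticking straight out in front, in line with the lid; 3.14: standing square up from the lid; more: leaning back over it. Starts 2.6 to 3.6. Slight hinge friction (0.04 N m): it stays where it is left; about 1 N at its end moves it.
- lid_press (a point): Point on the lid's top surface, 16 mm behind its front edge and 60 mm left of its middle (box y = +60 mm), a good place to press the lid down, clear of the hasp. With the lid shut it is at box (-52, 60, 110) mm.
- staple (a point): Outermost point of the staple, a steel-bar loop on the middle of the box's front face, 5 mm wide, z = 57 to 81 mm, at box (-82, 0, 69) mm; it stands 17 mm out of the face.
- hasp_hinge (a point): Middle of the hasp's hinge line, which runs along the box's y in front of the lid's front edge; with the lid shut at box (-73, 0, 104) mm. The hasp is a steel plate 44 wide x 4 mm thick that reaches 64 mm from this line, with a slot 11 mm wide from 21 to 51 mm from it.
- hasp_lip (a point): Middle of the thumb lip at the hasp's free end: as wide as the plate (44 mm), 4 mm thick, standing 14 mm out of its outer face (away from the box when fastened), so it reaches 7 mm further out than the staple: pushed from the front on the lip, the hasp goes home. Fastened, the lip is at box (-81, 0, 42) mm.
- key_mill: Obstacle, always in the same place: tall grey and blue milling machine, 0.42 m high, standing on the desk to the right of the box. Origin on the desk, about the middle of its foot; with its levers and knobs it fills about 150 mm towards the robot, 200 mm away from it and 190 mm to either side of this point. From the right, go round its front or over it to reach the box.
- padlock: Bystander: brass padlock lying flat, 50 x 57 x 13 mm, in front of the box, to the right. Origin: centre of its underside.
- car_key: Bystander: black car key with fob, 128 x 55 x 16 mm, lying in front of the box, to the left. Origin: centre of its underside.
- brush: Bystander: brush with a wooden handle, 64 x 188 x 15 mm, lying behind the box. Origin: centre of its underside.

How it is judged:
By the outcome, as a careful person would: the job done as asked, in the order asked, and still so for the second after the job is handed in, with the robot touching nothing.
It also fails if it takes over 48 s, if anything falls off the work surface, if the arm or the gripper's body presses on something with over 40 N, if the wrist force passes 120 N, or if a joint passes its speed limit or range.

## Working session

There is one attempt and no reset: what is moved stays moved. The work goes in short steps, Python scripts to look and compute and a tool call to move; the robot and the scene stay as the last step left them, time stands still between calls to the robot, and variables do not carry over. Pictures are saved under pics/ and viewed, at most 10 in all, crops included, and the job is handed in when it is done.

Besides the shell and the picture viewer there is one more tool, called after ">>>" as name([rows], argument=value, ...), one row to a line, values as JSON. step_arm: Moves the arm, as the interface text tells. Its arguments: {"type":"object","properties":{"plan":{"type":"array","items":{"type":"array","items":{"type":"number","minimum":-1,"maximum":1}}},"hand":{"type":"number"},"grip_force":{"type":"number"}},"required":["plan"]}

```bash
mkdir -p pics
python3 - <<'E'
from cell import manip
import cv2,numpy as np
s=manip.read_state();print({k:np.round(v,3).tolist() for k,v in s.items()})
for n in("scene","top"):
    d=manip.snapshot(n);cv2.imwrite(f"pics/{n}0.png",d["frame"]);np.savez(f"{n}0.npz",**d)
    print(n,d["fx"],d["fy"],d["cx"],d["cy"],np.round(d["extrinsics"],4).tolist())
E
```

```text
{'clock': 0.0, 'joint_positions': [1.147, 0.399, 0.045, 1.538, -0.019, 1.207, -0.051], 'qd': [0.001, -0.0, 0.0, -0.0, -0.001, -0.0, -0.0], 'joint_torque': [-0.001, -47.512, 1.364, -25.422, 0.012, 0.009, -0.0], 'tcp_pos': [0.207, -0.615, 0.213], 'eef_rot': [-3.098, -0.508, 0.001], 'force': [-0.269, 0.269, -0.019], 'torque': [-0.001, 0.01, 0.012], 'grip_force': 0.0, 'opening': 0.085}
scene 375.0777995498234 375.0777995498234 321.1787286084712 192.46528334759117 [[-0.5685, -0.5436, 0.6174, 0.0411], [-0.8224, 0.3925, -0.4117, 0.4937], [-0.0185, -0.7419, -0.6703, 0.6745], [0.0, 0.0, 0.0, 1.0]]
top 471.69588393380786 471.69588393380786 316.1028736630026 195.31331498474344 [[0.0215, -0.9844, 0.1748, 0.4473], [-0.9995, -0.0172, 0.0257, 0.1394], [-0.0223, -0.1753, -0.9843, 0.9723], [0.0, 0.0, 0.0, 1.0]]
```

View pics/scene0.png

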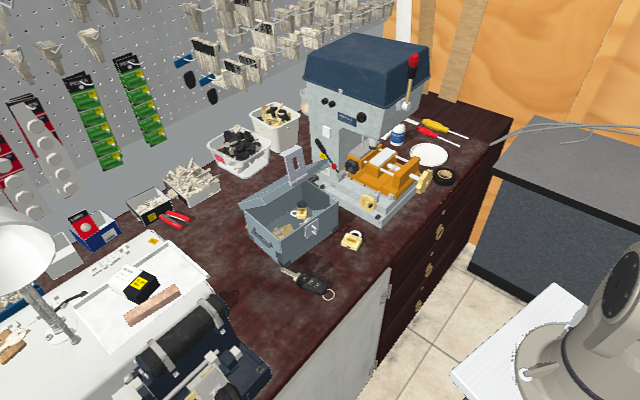

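View pics/top0.png

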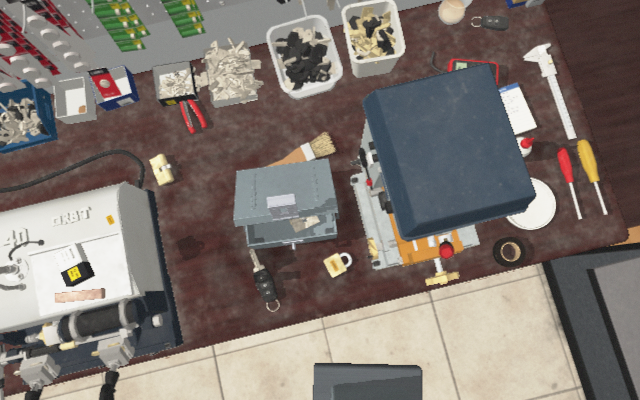

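Run:
```python
import cv2,numpy as np
a=cv2.imread("pics/scene0.png")[140:265,235:355];b=cv2.imread("pics/top0.png")[150:260,225:350]
cv2.imwrite("pics/cs0.png",cv2.resize(a,None,fx=4.8,fy=4.8,interpolation=cv2.INTER_CUBIC))
cv2.imwrite("pics/ct0.png",cv2.resize(b,None,fx=5,fy=5,interpolation=cv2.INTER_CUBIC))
```

```text
(no output)
```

View pics/cs0.png

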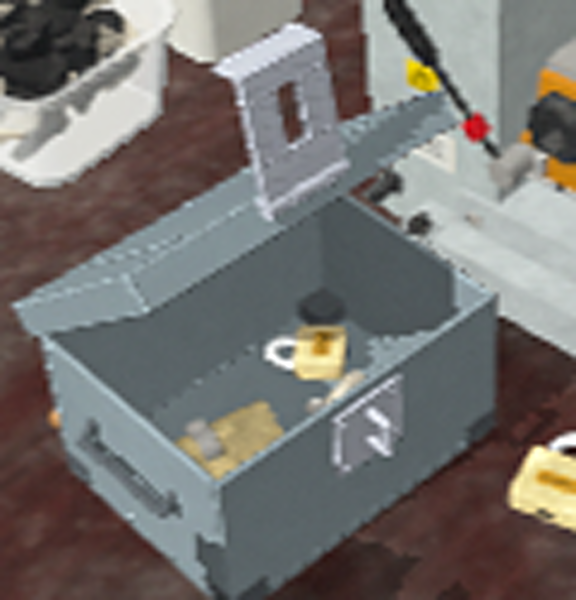

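View pics/ct0.png

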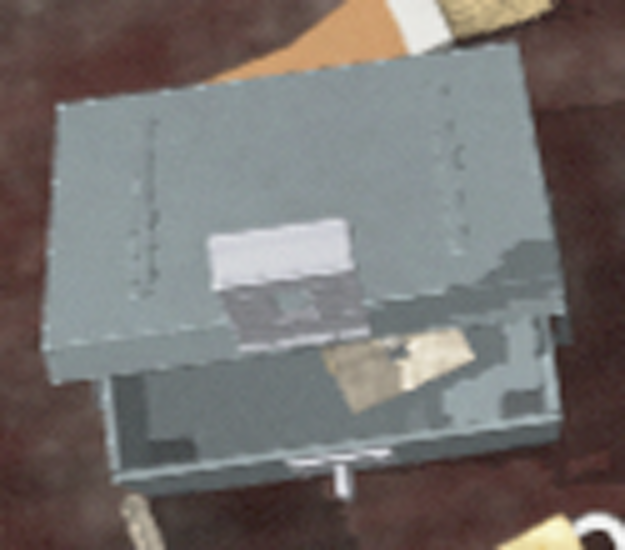

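```bash
cat > h.py <<'E'
import numpy as np
from scipy.spatial.transform import Rotation as R
def lid(u,v,w,p):  # lid-frame point (shut box coords minus hinge)
    c,s=np.cos(p),np.sin(p); return np.array([65+u*c+w*s,v,92-u*s+w*c])
def hasp(l,v,o,p,a):
    d=np.array([-np.sin(a),-np.cos(a)]);n=np.array([-np.cos(a),np.sin(a)])
    q=np.array([-138,12])+l*d+o*n; return lid(q[0],v,q[1],p)
def world(b,P):
    c,s=np.cos(P[2]),np.sin(P[2]); b=np.asarray(b)/1000
    return np.array([P[0]+c*b[0]-s*b[1],P[1]+s*b[0]+c*b[1],b[2]])
def proj(w,d):
    E=d["extrinsics"];c=E[:3,:3].T@(w-E[:3,3]);return np.array([d["fx"]*c[0]/c[2]+d["cx"],d["fy"]*c[1]/c[2]+d["cy"]])
E
cat > fit.py <<'E'
from h import *
from scipy.optimize import least_squares
S=np.load("scene0.npz");T=np.load("top0.npz")
B=lambda x,y,z:(lambda P:[x,y,z]); L=lambda u,v,w:(lambda P:lid(u,v,w,P[3])); H=lambda l,v,o:(lambda P:hasp(l,v,o,P[3],P[4]))
so=lambda x,y:(x/4.8+235,y/4.8+140); to=lambda x,y:(x/5+225,y/5+150)
obs=[(S,B(-65,85,92),so(218,487)),(S,B(-65,-85,92),so(496,296)),(S,B(-65,85,0),so(225,600)),
(S,L(-133,88,18),so(128,272)),(S,L(-133,88,0),so(148,312)),
(S,H(0,22,0),so(268,215)),(S,H(0,-22,0),so(348,165)),(S,H(64,22,16),so(217,70)),(S,H(64,-22,16),so(292,25)),
(T,B(-65,85,92),to(115,480)),(T,B(-65,-85,92),to(558,422)),(T,B(-82,0,72),to(343,495)),
(T,L(4,88,18),to(58,105)),(T,L(4,-88,18),to(518,45)),(T,L(-133,88,18),to(43,350)),(T,L(-133,-88,18),to(562,308)),(T,L(-133,88,0),to(55,382)),
(T,H(0,22,0),to(240,350)),(T,H(0,-22,0),to(368,330)),(T,H(64,22,16),to(208,237)),(T,H(64,-22,16),to(343,220))]
f=lambda P:np.concatenate([proj(world(g(P),P),d)-o for d,g,o in obs])
r=least_squares(f,[.5,.2,0,.6,3.1],loss="soft_l1",x_scale=[.01,.01,.1,.1,.1])
print(np.round(r.x,4));print(np.round(f(r.x).reshape(-1,2),1).tolist())
np.save("P.npy",r.x)
P=r.x
for n,b in dict(press=lid(-117,60,18,P[3]),press_shut=[-52,60,110],hinge=hasp(0,0,0,P[3],P[4]),tip=hasp(64,0,0,P[3],P[4]),liptip=hasp(62,0,16,P[3],P[4]),tip_shut=hasp(64,0,0,0,P[4]),staple=[-82,0,69]).items():print(n,np.round(b),np.round(world(b,P),3))
E
python3 fit.py
```

```text
[0.5818 0.2145 0.1455 0.6777 2.6481]
[[-1.1, 0.1], [0.3, -0.3], [1.4, 4.0], [-0.6, 1.4], [-0.3, 1.3], [-0.4, -0.1], [-0.5, 0.5], [-1.2, -0.2], [0.7, -0.1], [-1.0, 0.1], [0.8, 0.2], [0.4, 1.1], [0.4, -0.9], [0.5, -0.6], [-0.2, -0.1], [0.1, -4.9], [-0.4, 1.1], [0.0, -0.4], [0.5, 0.3], [0.2, 0.1], [1.2, -0.1]]
press [-15.  60. 179.] [0.558 0.272 0.179]
press_shut [-52  60 110] [0.522 0.266 0.11 ]
hinge [-35.   0. 188.] [0.547 0.209 0.188]
tip [-23.   0. 251.] [0.559 0.211 0.251]
liptip [ -8.   0. 246.] [0.574 0.213 0.246]
tip_shut [-103.    0.  160.] [0.48 0.2  0.16]
staple [-82   0  69] [0.501 0.203 0.069]
```

Run:
```python
from h import *
from scipy.optimize import least_squares
S=np.load("scene0.npz");T=np.load("top0.npz")
for n,s,t in[("knobL",(368,202),(372,248)),("knobR",(424,178),(443,278)),("redtop",(413,60),(447,250)),("head",(384,100),(412,237))]:
    r=least_squares(lambda w:np.r_[proj(w,S)-s,proj(w,T)-t],[.5,-.1,.1]);print(n,r.x.round(3),round(r.cost,1))
P=np.load("P.npy")
for n,b in dict(above=[-15,70,195],A2=[-10,70,300],behind=[-50,20,130]).items():print(n,world(b,P).round(3))
```

```text
knobL [0.507 0.054 0.07 ] 0.2
knobR [ 0.454 -0.066  0.12 ] 0.1
redtop [ 0.485 -0.004  0.401] 0.0
head [0.509 0.025 0.322] 6.1
above [0.557 0.282 0.195]
A2 [0.562 0.282 0.3  ]
behind [0.529 0.227 0.13 ]
```

>>> step_arm([
  [0, 0, -0.3, 0],
  [0, 0, -0.3, 0],
  [0, 0, -0.3, 0],
], hand=0, grip_force=20)

```text
clock: 0.35
tcp_pos: [0.2071, -0.6152, 0.3219]
eef_rot: [-3.098, -0.508, 0.001]
force: [0.2, -1.0, 0.0]
opening: 0.052
grip_force: 0.0
```

>>> step_arm([
  [0, 0, -0.32, 0.0287],
  [0, 0, -0.32, 0.0287],
  [0, 0, -0.32, 0],
  [0, 0, -0.32, 0],
  [0.167, -0.286, 0, 0],
  [0.167, -0.286, 0, 0],
  [0.167, -0.286, 0, 0],
  [0.167, -0.286, 0, 0],
  [0.167, -0.286, 0, 0],
  [0.167, -0.286, 0, 0],
])

```text
clock: 1.18
tcp_pos: [0.2971, -0.3928, 0.475]
eef_rot: [-3.133, -0.227, 0.001]
force: [0.5, -0.7, 0.7]
opening: -0.0001
grip_force: 0.0
```

>>> step_arm([
  [0.167, -0.286, 0, 0],
  [0.167, -0.286, 0, 0],
  [0.167, -0.286, 0, 0],
  [0.167, -0.286, 0, 0],
  [0.167, -0.286, 0, 0],
  [0.167, -0.286, 0, 0],
  [0.167, -0.286, 0, 0],
  [0, -0.33, 0, 0],
  [0, -0.33, 0, 0],
  [0, -0.33, 0, 0],
])

```text
clock: 2.02
tcp_pos: [0.3833, -0.0175, 0.4748]
eef_rot: [-3.133, -0.227, 0.002]
force: [1.3, 0.3, 0.7]
opening: -0.0003
grip_force: 0.0
```

```bash
cat >> h.py <<'E'
def box(w,P):
    c,s=np.cos(P[2]),np.sin(P[2]);r=np.asarray(w[:2])-P[:2];return np.array([c*r[0]+s*r[1],-s*r[0]+c*r[1],w[2]])*1000
E
cat > st.py <<'E'
from h import *
from cell import manip
s=manip.read_state();P=np.load("P.npy");print(box(s["tcp_pos"],P).round(1),np.round(s["joint_positions"],2),np.round(s["force"],1),s["clock"])
E
python3 st.py
```

```text
[-230.1 -200.7  474.8] [ 0.54 -0.18 -0.48  1.61 -0.08  1.69 -1.37] [1.3 0.3 0.7] 2.0167
```

>>> step_arm([
  [0, -0.32, 0, 0],
  [0, -0.32, 0, 0],
  [0, -0.32, 0, 0],
  [0.274, -0.1414, 0, 0],
  [0.274, -0.1414, 0, 0],
  [0.274, -0.1414, 0, 0],
  [0.274, -0.1414, 0, 0],
  [0.274, -0.1414, 0, 0],
  [0.274, -0.1414, 0, 0],
  [0.274, -0.1414, 0, 0],
])

```text
clock: 2.85
tcp_pos: [0.5796, 0.2458, 0.4742]
eef_rot: [3.133, 0.225, -0.003]
force: [0.1, 0.3, 1.1]
opening: -0.0003
grip_force: 0.0
```

>>> step_arm([
  [0, -0.32, 0, 0],
  [0, 0, 0.3, 0],
  [0, 0, 0.3, 0],
  [0, 0, 0.3, 0],
  [0, 0, 0.3, 0],
  [0, 0, 0.3, 0],
  [0, 0, 0, 0],
])

```text
clock: 3.43
tcp_pos: [0.5689, 0.2794, 0.2867]
eef_rot: [3.126, 0.227, -0.021]
force: [-1.1, -0.2, -1.6]
opening: 0.0003
grip_force: 0.0
```

```bash
python3 st.py
```

```text
[ -3.4  66.1 286.7] [ 0.09  0.45 -0.88  1.44  0.34  1.43 -2.22] [-1.1 -0.2 -1.6] 3.4333
```

>>> step_arm([
  [0.028, -0.05, 0.15, 0],
  [0, 0, 0.15, 0],
  [0, 0, 0.15, 0],
  [0, 0, 0.15, 0],
  [0, 0, 0, 0],
  [0, 0, 0, 0],
])

```text
clock: 3.93
tcp_pos: [0.5753, 0.2897, 0.2243]
eef_rot: [-3.133, -0.226, -0.0]
force: [0.0, -0.1, 1.3]
opening: 0.0001
grip_force: 0.0
```

```bash
python3 st.py; python3 -c "
from cell import manip
import cv2,numpy as np
a=manip.snapshot('scene')['frame'][110:250,225:365];b=manip.snapshot('top')['frame'][150:260,225:335]
cv2.imwrite('pics/m1.png',np.hstack([cv2.resize(a,(400,400)),cv2.resize(b,(400,400))]))"
```

```text
[  4.5  75.3 224.3] [ 0.07  0.5  -0.87  1.52  0.39  1.3  -2.26] [ 0.  -0.1  1.3] 3.9333
```

View pics/m1.png

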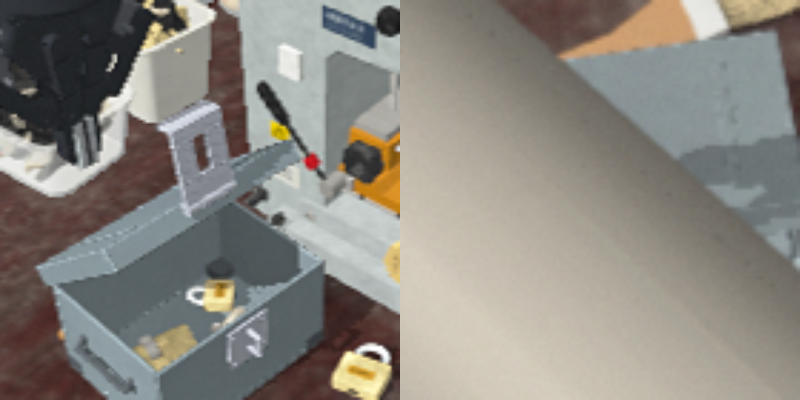

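>>> step_arm([
  [-0.011, 0.025, 0.1, 0],
  [0, 0, 0.1, 0],
  [0, 0, 0.1, 0],
  [-0.055, 0, 0.06, 0],
  [-0.055, 0, 0.06, 0],
  [0, 0, 0, 0],
])

```text
clock: 4.53
tcp_pos: [0.5583, 0.2839, 0.1708]
eef_rot: [3.131, 0.229, -0.006]
force: [0.6, -0.2, 0.7]
opening: -0.0001
grip_force: 0.0
```

```bash
python3 st.py
```

```text
[-13.2  72.1 170.8] [ 0.08  0.51 -0.86  1.62  0.41  1.2  -2.29] [ 0.6 -0.2  0.7] 4.5333
```

```bash
python3 -c "
from cell import manip
import cv2,numpy as np
a=manip.snapshot('scene')['frame'][120:250,225:355]
cv2.imwrite('pics/m2.png',cv2.resize(a,(520,520)))"; python3 st.py
```

```text
[-12.   72.3 172. ] [ 0.08  0.51 -0.86  1.62  0.41  1.2  -2.29] [-0.2  0.3  0.2] 4.5833
```

View pics/m2.png

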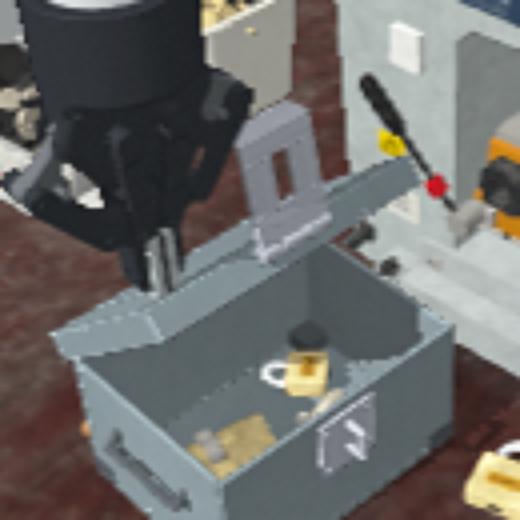

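>>> step_arm([
  [-0.049, 0, 0.077, 0],
  [-0.049, 0, 0.077, 0],
  [-0.026, 0, 0.063, 0],
  [-0.026, 0, 0.063, 0],
  [-0.016, 0, 0.06, 0],
  [-0.016, 0, 0.045, 0],
  [0, 0, 0, 0],
  [0, 0, 0, 0],
])

```text
clock: 5.25
tcp_pos: [0.5392, 0.2811, 0.1261]
eef_rot: [3.133, 0.227, -0.001]
force: [-0.2, 0.3, -0.2]
opening: -0.0003
grip_force: 0.0
```

```bash
python3 st.py
```

```text
[-32.5  72.1 126.1] [ 0.07  0.52 -0.85  1.72  0.43  1.1  -2.33] [-0.2  0.3 -0.2] 5.25
```

>>> step_arm([
  [0, 0, 0.015, 0],
  [0, 0, 0.01, 0],
  [0, 0, 0, 0],
  [0, 0, 0, 0],
])

```text
clock: 5.58
tcp_pos: [0.5395, 0.2815, 0.1238]
eef_rot: [3.133, 0.227, 0.0]
force: [-0.7, 0.4, -0.3]
opening: -0.0
grip_force: 0.0
```

>>> step_arm([
  [0, 0, 0.01, 0],
  [0, 0, 0, 0],
  [0, 0, 0, 0],
])

```text
clock: 5.83
tcp_pos: [0.5394, 0.2815, 0.1226]
eef_rot: [-3.133, -0.227, -0.0]
force: [0.0, -0.8, 0.2]
opening: -0.0001
grip_force: 0.2
```

>>> step_arm([
  [0, 0, 0.01, 0],
  [0, 0, 0, 0],
  [0, 0, 0, 0],
])

```text
clock: 6.08
tcp_pos: [0.5393, 0.2815, 0.1213]
eef_rot: [-3.133, -0.227, 0.0]
force: [-0.5, 0.8, 0.8]
opening: -0.0001
grip_force: 0.2
```

>>> step_arm([
  [0, 0, 0.015, 0],
  [0, 0, 0.015, 0],
  [0, 0, 0, 0],
  [0, 0, 0, 0],
])

```text
clock: 6.42
tcp_pos: [0.5392, 0.2813, 0.1174]
eef_rot: [3.133, 0.227, -0.0]
force: [-0.7, 0.5, -0.0]
opening: 0.0001
grip_force: 0.0
```

```bash
python3 st.py; python3 -c "
from cell import manip
import cv2,numpy as np
a=manip.snapshot('scene')['frame'][130:250,225:365]
cv2.imwrite('pics/m3.png',cv2.resize(a,(700,600)))"
```

```text
[-32.4  72.2 117.4] [ 0.07  0.53 -0.84  1.73  0.44  1.08 -2.34] [-0.7  0.5 -0. ] 6.4167
```

View pics/m3.png

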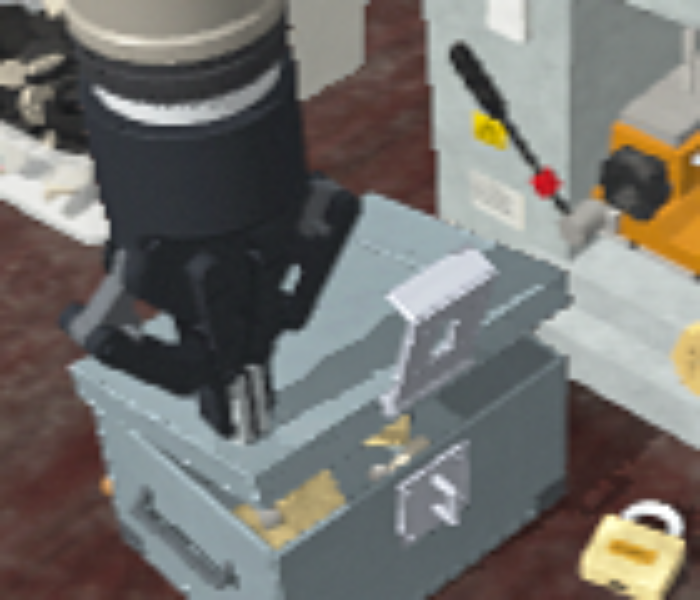

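Run:
```python
from h import *
from cell import manip
d=manip.snapshot("scene");P=np.load("P.npy");s=manip.read_state()
f=lambda b:((proj(world(b,P),d)-[225,130])*5).round()
b=box(s["tcp_pos"],P)
print("tip",f(b-[0,0,14]),"tipfront",f(b-[11,0,14]),"tcp",f(b))
print("boxcorner",f([-65,85,92]),"staple",f([-82,0,69]),"BR",f([-65,-85,92]))
for p in(0,.1,.15,.2,.25):print(p,f(lid(-133,88,18,p)),f(lid(-133,88,0,p)),f(hasp(0,22,0,p,0)),f(hasp(64,22,16,p,2.648)))
```

```text
tip [245. 480.] tipfront [261. 494.] tcp [241. 456.]
boxcorner [272. 558.] staple [456. 510.] BR [568. 357.]
0 [266. 536.] [270. 566.] [400. 469.] [420. 378.]
0.1 [259. 511.] [266. 543.] [396. 444.] [404. 339.]
0.15 [255. 497.] [263. 531.] [392. 430.] [395. 319.]
0.2 [250. 483.] [260. 519.] [389. 417.] [385. 300.]
0.25 [245. 469.] [256. 506.] [384. 402.] [375. 280.]
```

>>> step_arm([
  [-0.02, 0, 0.03, 0],
  [-0.02, 0, 0.03, 0],
  [0, 0, 0.03, 0],
  [0, 0, 0, 0],
])

```text
clock: 6.85
tcp_pos: [0.5336, 0.2804, 0.1059]
eef_rot: [3.133, 0.227, -0.003]
force: [-0.6, -0.4, -0.3]
opening: -0.0001
grip_force: 0.0
```

```bash
python3 st.py; python3 -c "
from cell import manip
import cv2,numpy as np
a=manip.snapshot('scene')['frame'][130:250,225:365]
cv2.imwrite('pics/m4.png',cv2.resize(a,(700,600)))"
```

```text
[-38.1  72.1 105.9] [ 0.07  0.54 -0.84  1.75  0.45  1.06 -2.35] [-0.6 -0.4 -0.3] 6.85
```

View pics/m4.png

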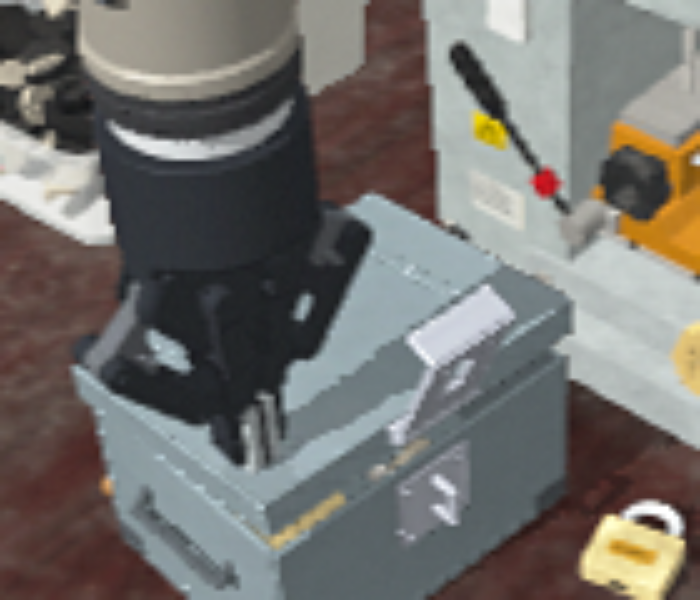

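>>> step_arm([
  [-0.01, 0, 0.03, 0],
  [0, 0, 0.03, 0],
  [0, 0, 0, 0],
])

```text
clock: 7.15
tcp_pos: [0.5329, 0.2803, 0.0989]
eef_rot: [3.133, 0.227, -0.002]
force: [0.1, 0.9, -1.3]
opening: 0.0001
grip_force: 0.0
```

>>> step_arm([
  [0, 0, 0.025, 0],
  [0, 0, 0, 0],
])

```text
clock: 7.32
tcp_pos: [0.5332, 0.2805, 0.0962]
eef_rot: [3.133, 0.227, -0.001]
force: [-0.2, -0.1, -0.2]
opening: -0.0003
grip_force: 0.0
```

```bash
cat > lidimg.py <<'E'
# hunt lid/hasp angles by matching bright hasp colour + print profile
from h import *
from cell import manip
import cv2,sys
d=manip.snapshot("scene");n=sys.argv[1];cv2.imwrite(f"pics/{n}.png",d["frame"])
P=np.load("P.npy");g=cv2.GaussianBlur(cv2.cvtColor(d["frame"],cv2.COLOR_BGR2GRAY),(0,0),.7).astype(float)
val=lambda p:cv2.remap(g.astype(np.float32),np.float32([[p[0]]]),np.float32([[p[1]]]),1)[0,0]
# step in brightness across the lid's front top edge, right part y -80..-35
best=[]
for phi in np.arange(-.05,.4,.01):
    up=np.mean([val(proj(world(lid(-129,y,18,phi),P),d)) for y in range(-82,-30,4)])
    dn=np.mean([val(proj(world(lid(-133,y,14,phi),P),d)) for y in range(-82,-30,4)])
    best.append((round(abs(up-dn),1),round(phi,2)))
print(sorted(best)[::-1][:5])
s=manip.read_state();print(box(s["tcp_pos"],P).round(1),np.round(s["force"],1),s["clock"])
E
python3 lidimg.py n1
python3 - <<'E'
import cv2
E
```

```text
[(np.float32(64.6), np.float64(0.04)), (np.float32(62.9), np.float64(0.05)), (np.float32(58.4), np.float64(0.03)), (np.float32(54.1), np.float64(0.06)), (np.float32(44.9), np.float64(0.02))]
[-38.5  72.3  96.4] [-1.2  0.6  0.1] 7.3667
```

>>> step_arm([
  [0, 0, 0.025, 0],
  [0, 0, 0, 0],
  [0, 0, 0, 0],
])

```text
clock: 7.62
tcp_pos: [0.5333, 0.2805, 0.0935]
eef_rot: [3.133, 0.227, -0.0]
force: [0.1, -0.0, 0.2]
opening: -0.0003
grip_force: 0.0
```

>>> step_arm([
  [0, 0, 0.015, 0],
  [0, 0, 0, 0],
  [0, 0, 0, 0],
])

```text
clock: 7.87
tcp_pos: [0.5336, 0.2807, 0.0926]
eef_rot: [3.133, 0.227, 0.001]
force: [-1.9, -1.4, 5.1]
opening: 0.0001
grip_force: 2.6
```

```bash
python3 lidimg.py n2
```

```text
[(np.float32(73.6), np.float64(0.0)), (np.float32(69.5), np.float64(-0.01)), (np.float32(69.1), np.float64(0.01)), (np.float32(58.8), np.float64(-0.02)), (np.float32(56.3), np.float64(0.02))]
[-38.1  72.5  92.6] [-1.4 -1.1  5.1] 7.9167
```

>>> step_arm([
  [0, 0, 0.015, 0],
  [0, 0, 0, 0],
  [0, 0, 0, 0],
])

```text
clock: 8.17
tcp_pos: [0.5336, 0.2807, 0.0925]
eef_rot: [3.132, 0.226, 0.002]
force: [-3.6, -3.4, 14.8]
opening: 0.0002
grip_force: 7.6
```

>>> step_arm([
  [0, 0, -0.1, 0],
  [0, 0, -0.2, 0],
  [0, 0, -0.2, 0],
  [0, 0, -0.1, 0],
  [0, 0, 0, 0],
  [0, 0, 0, 0],
])

```text
clock: 8.67
tcp_pos: [0.5336, 0.2805, 0.1621]
eef_rot: [3.133, 0.227, 0.001]
force: [-0.1, -0.9, -0.1]
opening: -0.0004
grip_force: 0.0
```

```bash
python3 lidimg.py n3; python3 -c "
import cv2
a=cv2.imread('pics/n3.png')[120:240,225:365]
cv2.imwrite('pics/m5.png',cv2.resize(a,(700,600)))
from h import *
S=np.load('scene0.npz');P=np.load('P.npy')
from cell import manip
b=box(manip.read_state()['tcp_pos'],P)
for k in (-14,0,17):print(k,((proj(world(b+[0,0,k],P),S)-[225,120])*5).round())
for a in (2.3,2.5,2.65,2.8,3):print(a,((proj(world(hasp(64,22,16,0,a),P),S)-[225,120])*5).round(),((proj(world(hasp(64,-22,16,0,a),P),S)-[225,120])*5).round())
"
```

```text
[(np.float32(78.0), np.float64(0.0)), (np.float32(76.3), np.float64(0.01)), (np.float32(71.9), np.float64(-0.01)), (np.float32(68.0), np.float64(0.02)), (np.float32(59.9), np.float64(-0.02))]
[-38.8  71.8 161.1] [-0.1 -1.  -0.1] 8.7167
-14 [244. 463.]
0 [240. 438.]
17 [236. 406.]
2.3 [457. 472.] [538. 417.]
2.5 [436. 446.] [518. 392.]
2.65 [420. 428.] [502. 374.]
2.8 [403. 412.] [485. 360.]
3 [381. 396.] [463. 344.]
```

View pics/m5.png

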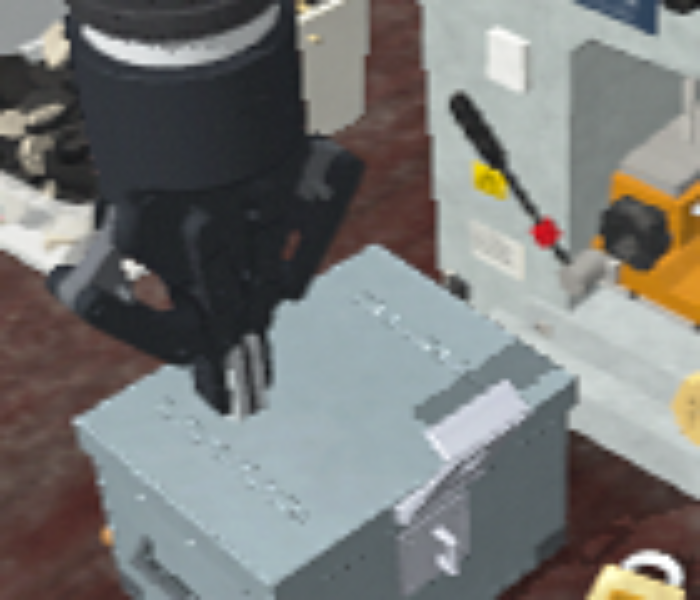

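```bash
python3 -c "
from h import *
S=np.load('scene0.npz');P=np.load('P.npy')
for nm,b,o,sc in (('m1',[4.5,75.3,224.3],[225,110],400/140),('m2',[-12,72.3,172],[225,120],4)):
  for k in (-14,0,17):print(nm,k,((proj(world(np.array(b)+[0,0,k],P),S)-o)*sc).round())
"
```

```text
m1 -14 [ 86. 197.]
m1 0 [ 84. 181.]
m1 17 [ 80. 161.]
m2 -14 [159. 328.]
m2 0 [156. 308.]
m2 17 [152. 282.]
```

>>> step_arm([
  [0, 0.144, 0, 0],
  [0, 0.144, 0, 0],
  [0, 0.144, 0, 0],
  [0, 0, 0.2, 0],
  [0, 0, 0.2, 0],
  [0, 0, 0, 0],
  [0, 0, 0, 0],
])

```text
clock: 9.3
tcp_pos: [0.5391, 0.2283, 0.1119]
eef_rot: [3.132, 0.227, -0.008]
force: [0.0, -0.0, -0.1]
opening: 0.0
grip_force: 0.0
```

```bash
python3 lidimg.py n4
```

```text
[(np.float32(77.8), np.float64(0.0)), (np.float32(76.1), np.float64(0.01)), (np.float32(71.7), np.float64(-0.01)), (np.float32(67.2), np.float64(0.02)), (np.float32(59.7), np.float64(-0.02))]
[-39.   20.7 113.5] [ 0.1 -0.5  0.5] 9.35
```

>>> step_arm([
  [-0.076, 0, 0, 0],
  [-0.076, 0, 0, 0],
  [-0.076, 0, 0, 0],
  [-0.076, 0, 0, 0],
  [-0.076, 0, 0, 0],
  [-0.076, 0, 0, 0],
  [-0.076, 0, 0, 0],
  [-0.076, 0, 0, 0],
  [0, 0, 0, 0],
])

```text
clock: 10.1
tcp_pos: [0.4682, 0.2187, 0.1144]
eef_rot: [3.133, 0.228, 0.003]
force: [2.0, 0.6, -1.1]
opening: -0.0001
grip_force: 0.8
```

```bash
python3 lidimg.py n5
```

```text
[(np.float32(31.1), np.float64(-0.05)), (np.float32(29.5), np.float64(-0.04)), (np.float32(27.1), np.float64(-0.03)), (np.float32(24.1), np.float64(-0.02)), (np.float32(20.4), np.float64(-0.01))]
[-111.8   20.5  114.4] [ 2.   0.9 -1.1] 10.15
```

>>> step_arm([
  [-0.029, 0, 0.104, 0],
  [-0.029, 0, 0.104, 0],
  [0.008, 0, 0.054, 0],
  [0.008, 0, 0.054, 0],
  [0.02, 0, 0.058, 0],
  [0.02, 0, 0.058, 0],
  [0, 0, 0, 0],
])

```text
clock: 10.73
tcp_pos: [0.4685, 0.2185, 0.0611]
eef_rot: [3.133, 0.226, -0.003]
force: [-0.7, -0.8, -0.8]
opening: 0.0001
grip_force: 0.0
```

```bash
python3 st.py
```

```text
[-111.5   20.3   61.1] [ 0.17  0.45 -0.85  1.99  0.44  0.89 -2.34] [-0.7 -0.8 -0.8] 10.7333
```

>>> step_arm([
  [0.039, 0, 0.066, 0],
  [0.039, 0, 0.066, 0],
  [0.031, 0, 0.033, 0],
  [0.031, 0, 0.033, 0],
  [0, 0, 0, 0],
  [0, 0, 0, 0],
])

```text
clock: 11.23
tcp_pos: [0.4852, 0.2212, 0.0383]
eef_rot: [-3.133, -0.227, 0.0]
force: [-0.1, 0.2, -1.0]
opening: 0.0003
grip_force: 0.0
```

```bash
python3 st.py
```

```text
[-94.6  20.6  38.3] [ 0.14  0.51 -0.81  1.97  0.48  0.87 -2.36] [-0.1  0.2 -1. ] 11.2333
```

Now push inward (+x) gently.

>>> step_arm([
  [0.025, 0, 0, 0],
  [0.025, 0, 0, 0],
  [0, 0, 0, 0],
])

```text
clock: 11.48
tcp_pos: [0.491, 0.222, 0.0386]
eef_rot: [3.133, 0.226, -0.001]
force: [-1.4, -0.5, 0.1]
opening: -0.0
grip_force: 0.0
```

>>> step_arm([
  [0.02, 0, 0, 0],
  [0, 0, 0, 0],
  [0, 0, 0, 0],
])

```text
clock: 11.73
tcp_pos: [0.4909, 0.2215, 0.0379]
eef_rot: [3.131, 0.226, -0.007]
force: [-5.5, -1.1, -0.2]
opening: -0.0001
grip_force: 0.0
```

```bash
python3 st.py
```

```text
[-88.9  20.1  37.9] [ 0.14  0.52 -0.81  1.95  0.49  0.88 -2.35] [-5.5 -1.1 -0.2] 11.7333
```

>>> step_arm([
  [-0.1, 0, 0, 0],
  [-0.13, 0, 0, 0],
  [0, 0, 0.055, 0],
  [0, 0, 0.055, 0],
  [0, 0, 0, 0],
  [0, 0, 0, 0],
])

```text
clock: 12.23
tcp_pos: [0.4668, 0.2183, 0.025]
eef_rot: [-3.133, -0.226, 0.0]
force: [0.7, 0.4, -0.1]
opening: 0.0001
grip_force: 0.0
```

```bash
python3 st.py; python3 -c "
from cell import manip
import cv2
d=manip.snapshot('scene');cv2.imwrite('pics/n6.png',d['frame'])
cv2.imwrite('pics/m6.png',cv2.resize(d['frame'][150:270,225:365],(700,600)))
from h import *
P=np.load('P.npy')
for a in (0,.1,.2,.3):print(a,[((proj(world(hasp(62,y,16,0,a),P),d)-[225,150])*5).round() for y in (22,-22)])
"
```

```text
[-113.3   20.4   25. ] [ 0.13  0.5  -0.81  2.01  0.5   0.83 -2.39] [ 0.7  0.4 -0.1] 12.2333
0 [array([431., 486.]), array([505., 433.])]
0.1 [array([440., 492.]), array([514., 438.])]
0.2 [array([450., 496.]), array([523., 441.])]
0.3 [array([458., 498.]), array([532., 444.])]
```

View pics/m6.png

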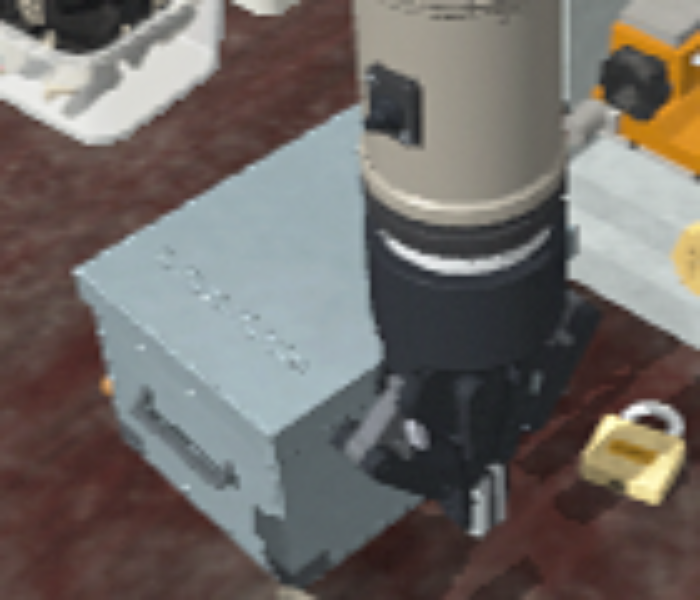

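>>> step_arm([
  [0.04, 0, 0, 0],
  [0.03, 0, 0, 0],
  [0, 0, 0, 0],
])

```text
clock: 12.53
tcp_pos: [0.476, 0.22, 0.0257]
eef_rot: [-3.133, -0.225, -0.002]
force: [1.3, 0.8, -0.2]
opening: -0.0
grip_force: 0.0
```

>>> step_arm([
  [0.02, 0, 0, 0],
  [0.015, 0, 0, 0],
  [0, 0, 0, 0],
])

```text
clock: 12.78
tcp_pos: [0.4788, 0.2203, 0.0254]
eef_rot: [-3.133, -0.226, -0.0]
force: [0.5, -0.1, -0.3]
opening: 0.0
grip_force: 0.1
```

```bash
python3 st.py
```

```text
[-101.1   20.6   25.4] [ 0.13  0.52 -0.8   1.99  0.5   0.84 -2.38] [ 0.5 -0.1 -0.3] 12.7833
```

>>> step_arm([
  [0.02, 0, 0, 0],
  [0, 0, 0, 0],
  [0, 0, 0, 0],
])

```text
clock: 13.03
tcp_pos: [0.4811, 0.2206, 0.0254]
eef_rot: [3.133, 0.227, 0.0]
force: [0.5, 0.3, 0.2]
opening: 0.0003
grip_force: 0.0
```

>>> step_arm([
  [0.015, 0, 0, 0],
  [0, 0, 0, 0],
  [0, 0, 0, 0],
])

```text
clock: 13.28
tcp_pos: [0.4828, 0.2208, 0.0254]
eef_rot: [3.133, 0.227, 0.0]
force: [-0.9, -0.6, -0.4]
opening: 0.0002
grip_force: 0.1
```

>>> step_arm([
  [0.012, 0, 0, 0],
  [0, 0, 0, 0],
  [0, 0, 0, 0],
])

```text
clock: 13.53
tcp_pos: [0.4833, 0.2209, 0.0252]
eef_rot: [3.133, 0.227, -0.002]
force: [-2.7, -0.4, 1.1]
opening: -0.0003
grip_force: 1.4
```

>>> step_arm([
  [0.012, 0, 0, 0],
  [0, 0, 0, 0],
  [0, 0, 0, 0],
])

```text
clock: 13.78
tcp_pos: [0.4836, 0.2209, 0.025]
eef_rot: [3.132, 0.227, -0.006]
force: [-5.4, -0.9, 2.9]
opening: 0.0002
grip_force: 3.1
```

```bash
python3 st.py
```

```text
[-96.3  20.5  25. ] [ 0.13  0.53 -0.8   1.97  0.5   0.85 -2.37] [-5.4 -0.9  2.9] 13.7833
```

>>> step_arm([
  [-0.1, 0, 0, 0],
  [-0.25, 0, 0, 0],
  [-0.25, 0, -0.1, 0],
  [0, 0, -0.3, 0],
  [0, 0, -0.3, 0],
  [0, 0, -0.3, 0],
  [0, 0, -0.3, 0],
  [0, 0, -0.3, 0],
  [0, 0, -0.3, 0],
  [0, 0, -0.3, 0],
])

```text
clock: 14.62
tcp_pos: [0.4149, 0.2109, 0.2917]
eef_rot: [3.133, 0.227, 0.005]
force: [0.8, -0.0, 0.2]
opening: 0.0001
grip_force: 0.0
```

>>> step_arm([
  [0, 0, -0.3, 0],
  [0, 0, -0.3, 0],
  [-0.15, 0.25, -0.1, 0],
  [-0.15, 0.25, 0, 0],
  [-0.1, 0.3, 0, 0],
  [0, 0.3, 0, 0],
  [0, 0.3, 0, 0],
  [0, 0.3, 0, 0],
  [0, 0.3, 0, 0],
  [0, 0, 0, 0],
])

```text
clock: 15.45
tcp_pos: [0.4019, -0.0419, 0.3731]
eef_rot: [3.131, 0.208, 0.001]
force: [-0.0, -0.5, -0.4]
opening: -0.0
grip_force: 0.0
```

```bash
python3 st.py
cat > hcheck.py <<'E'
from h import *
from cell import manip
import cv2
d=manip.snapshot("scene");cv2.imwrite("pics/n7.png",d["frame"]);P=np.load("P.npy")
G=cv2.cvtColor(d["frame"],cv2.COLOR_BGR2GRAY).astype(np.float32)
def val(ps):
    m=np.float32([proj(world(p,P),d) for p in ps]);return cv2.remap(G,m[:,:1],m[:,1:],cv2.INTER_LINEAR).ravel()
ys=[-16,-12,-8,8,12,16]
for phi in(0,):
  for a in np.arange(0,.61,.05):
    lipface=val([hasp(64,y,9,phi,a)for y in ys]).mean()   # bottom/end not seen; mid
    tip=val([hasp(62,y,16,phi,a)for y in ys]).mean(); out=val([hasp(62,y,24,phi,a)for y in ys]).mean(); top=val([hasp(60,y,9,phi,a)for y in ys]).mean()
    print(round(a,2),tip.round(),top.round(),out.round())
b=[proj(world([-75,0,70],P),d)];c=np.int32(b[0]);print("centre",c)
print(G[c[1]-16:c[1]+20,c[0]-16:c[0]+20:1].astype(int)//10)
E
python3 -c "import numpy as np;np.set_printoptions(linewidth=250,threshold=99999);exec(open('hcheck.py').read())"; python3 lidimg.py n8
```

```text
[-215.2 -227.6  373.1] [ 0.67 -0.15 -0.58  1.79 -0.08  1.47 -1.34] [-0.  -0.5 -0.4] 15.45
0.0 91.0 202.0 55.0
0.05 54.0 201.0 54.0
0.1 52.0 185.0 52.0
0.15 54.0 114.0 55.0
0.2 53.0 62.0 57.0
0.25 51.0 43.0 57.0
0.3 52.0 50.0 55.0
0.35 54.0 53.0 53.0
0.4 55.0 52.0 51.0
0.45 54.0 51.0 50.0
0.5 53.0 52.0 50.0
0.55 52.0 53.0 50.0
0.6 52.0 53.0 51.0
centre [314 229]
[[16 17 17 16 17 17 17 17 16 16 17 17 16 16 17 16 13 18 22 22 21 22 21 18  9  7  9  9  9  9  9  9  9  9  9  9]
 [17 17 17 17 17 17 17 17 16 16 17 16 16 16 15 16 23 22 21 18 21 19 16 12  9  9  9  9  9  9  9  9  9  9  9  9]
 [17 17 17 17 17 17 17 17 17 17 17 17 16 14 17 22 22 19 18 18 20 14 11  9  9  9  9  9  9  9  9  9  9  9  9  9]
 [17 17 17 17 17 17 17 17 17 17 16 14 14 21 22 21 19 22 21 19 13 11 11 10  9  9  9  9  9  9  9  9  9  9  9  9]
 [17 17 17 17 17 17 17 17 17 16 15 17 22 22 19 20 21 19 16 12 11 11 11 10  9  9  9  9  9  9  9  9  9  9  9  9]
 [17 17 17 17 17 17 17 16 14 14 20 22 22 20 22 20 17 14 11 11 11 12 11 11  9  9  9  9  9  9  9  9  9  9  9  9]
 [17 17 17 17 17 17 16 15 18 22 22 19 18 21 18 15 12 10 11 12 12 12 12
[... 2794 characters left out ...]
 6  6  5  3  3  4  5]
 [ 9  9  9  9  9  9  9  9  9  9 10 18 23 20 20 17 10  8  6  5  6  6  6  6  6  6  5  5  6  6  6  5  5  5  5  4]
 [ 9  9  9  9  9  9  9  9  9  9  9  9 16 22 16  8  5  4  5  6  6  6  6  6  6  6  6  6  6  5  6  5  5  5  5  5]
 [ 9  9  9  9  9  9  9 10  9  9  9  9  9  8  7  5  4  6  6  6  6  5  6  6  6  6  6  6  5  5  5  5  5  5  5  5]
 [ 9  9  9  9  9  9  9  9  9  9 10 10  8  8  5  4  6  5  6  6  5  6  6  6  6  6  6  6  5  5  5  4  5  5  6  5]]
[(np.float32(69.7), np.float64(0.01)), (np.float32(66.8), np.float64(0.02)), (np.float32(65.6), np.float64(0.0)), (np.float32(55.7), np.float64(0.03)), (np.float32(54.8), np.float64(-0.01))]
[-214.3 -220.6  373.5] [0.7 0.4 0.5] 15.55
```

Run:
```python
from h import *
import cv2
S=np.load("scene0.npz");P=np.load("P.npy")
I={n:cv2.imread(f"pics/{n}.png",0).astype(np.float32) for n in("n2","n3","n4","n7","n8")}
for y in(-84,-60,-45,50,60,70,80):
    e=proj(world(lid(-133,y,18,0),P),S);f=proj(world(lid(-133,y,18,.02),P),S)
    x=int(round(e[0]));r=int(round(e[1]));out=[]
    for n,g in I.items():
        c=g[r-5:r+6,x];k=np.abs(np.diff(c));k[k<8]=0;out.append(round(float((k*np.arange(-4.5,5)).sum()/max(k.sum(),1)),2))
    print(y,"px/0.02rad",round(f[1]-e[1],2),dict(zip(I,out)))
```

```text
-84 px/0.02rad -0.97 {'n2': -0.03, 'n3': 0.34, 'n4': 0.34, 'n7': 0.19, 'n8': 0.28}
-60 px/0.02rad -0.97 {'n2': -2.34, 'n3': -1.3, 'n4': -1.29, 'n7': -1.5, 'n8': -1.01}
-45 px/0.02rad -0.97 {'n2': -0.76, 'n3': -0.7, 'n4': -0.71, 'n7': -0.81, 'n8': -0.83}
50 px/0.02rad -0.99 {'n2': 0.21, 'n3': 0.18, 'n4': 0.26, 'n7': 0.3, 'n8': 0.19}
60 px/0.02rad -0.99 {'n2': -0.04, 'n3': 0.26, 'n4': 0.11, 'n7': -0.02, 'n8': -0.02}
70 px/0.02rad -0.99 {'n2': -0.65, 'n3': -0.28, 'n4': -0.28, 'n7': -0.34, 'n8': -0.34}
80 px/0.02rad -0.99 {'n2': 0.5, 'n3': 0.2, 'n4': 0.22, 'n7': 0.23, 'n8': 0.5}
```

Lid unchanged (shift below 0.1 px ≈ 0.002 rad); the hasp lies flat with the staple showing through its slot. The arm is clear, so I hand in.

```bash
python3 -c "
from cell import manip
print(manip.job_done())"
```

```text
the job is handed in; nothing more can be done
None
```

The job is handed in at about 15.6 s. The lid was shut first with the hasp up, then the hasp was pushed flat against the box's front with the staple through its slot. The final images measured the lid at 0 rad and the hasp at 0 to 0.05 rad. The tool was kept clear of the padlock, car key and brush, though I did not re-check where they lie at the end.

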